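Slide the green gel tray out from under its well plates

ROBOT

A 6-joint arm with a two-finger parallel gripper is mounted at the origin on the work surface. World frame = base frame: x ahead of the robot, y to its left, z up, the work surface at z = 0. Lengths are in m, angles in degrees, forces in N, time in s.
With the tool pointing down it reaches from about 0.35 to 0.875 m from the base axis. Payload 4.2 kg.
Tool frame: the origin (TCP) lies midway between the tips of the shut fingers; the grasp point (between the pads) lies 19 mm behind it; z points along the fingers, y is the line along which they close (so a half turn about z gives the same grasp; the last joint's range is limited). The gripper opens to 87 mm and grips with 3 to 60 N. Pads are 19 mm wide; open, the fingers measure 117 mm over their backs; the gripper's body (75 mm by 190 mm) begins 51 mm behind the grasp point.
Start: joints at [-51.188, 22.042, 0.453, 0, -68.411, -14.817], TCP at [0.254, -0.571, 0.223] pointing down, gripper open.
Joint ranges: [-179.83, 179.83], [-69.29, 118.12], [-61.27, 80.66], [-181.25, 117.63], [-171.15, -9.14], [-177.46, 177.46]. Speed limits (degrees/s): [159.86, 159.86, 180, 180, 180, 180].

INTERFACE

Orientations are given as a 3x3 rotation matrix whose columns are the frame's x, y, z axes.
In Python, from station import sense, capture, finish_job, silhouettes, landmark_of gives the robot as it stands.
- The arm moves only by the tool step_arm, never from a script. Its arguments are lists of equal length, an entry for each row: "linear": the shift along the tool's x, y, z in mm, a list of three; "delta_rot": the turn, a rotation vector about the tool's x, y, z in rad, a list of three; "grip": the finger opening in mm, from 0 to 87. A call has 1 to 10 rows; each row shifts and turns the commanded pose from where the row before left it, along the tool's axes as they then stand; what a row does not reach is not made up. A row lasts 1/8 s, in which the tool goes at most 62.5 mm and 10.7 degrees, less where a joint would pass 70% of its speed; a pose out of reach is approached as far as the arm can. A call with a gripper value outside its range is refused whole. The fingers move at their own pace and stop on an object; the grip force is fixed at half the most. Time passes only in rows, so rows that do not move let the fingers close. It gives the time, the measured TCP pose, the force, the opening and the grip force at its end, in the units of the state.
- sense(): the state, without advancing time (a new reading comes with each control period).
- capture(name): name is "side" or "top" or "wrist"; returns a dict with "img" (400x640x3 uint8, red, green, blue), "fx", "fy", "cx", "cy" (pixels), "world_to_cam" (4x4, takes a point from world to camera coordinates); the wrist camera has in their place "mount" (4x4, takes a point from camera to tool coordinates, whose origin is the TCP and whose axes are the flange's). Camera axes: x right, y up, looking along -z (the intrinsics and any distortion apply to the point x, -y, -z); pixel columns grow to the right and rows downward; lengths in m; the calibration is good to about 2 mm. A picture is of the moment at which its call begins: read the wrist's pose just before it. There is no depth.
- finish_job(): hands the job in; it is judged then, once.
Trained networks look in the newest picture that a camera, given by its name, has taken for a name from the list of things; names that differ only in an ending like _2 or _b are one class to them, and where a whole thing is asked for, a point or a joint stands for the part that bears it (a point fixed in the world has none). Each returns a list of dicts, best first, with "score" (0 to 1); they miss things now and then, are a little off and sometimes report something else, mostly with a low value. They report only what shows in the picture. A call takes as long as a camera call. They do not tell look-alikes from the thing itself.
- silhouettes(camera, label): "mask" (400x640 bool, what is visible of it) and "point" ([column, row] in pixels, amid what is visible of it).
- landmark_of(camera, label): "point" ([column, row] in pixels: a listed point, or the origin of a listed thing).
The state is a dict: "time_s": time; "joints": joint angles; "joint_velocities": joint speeds; "effort": joint torques, N m; "tcp_pos": TCP position; "ee_rot": TCP orientation; "wrist_force": force on the tool from outside, world axes, zero at the start; "moment": the same for the moment, N m; "gripper_width": opening from 0.0 (shut) to 1.0 (fully open); "gripper_force": force on a finger pad.
Only numpy, scipy, OpenCV 4.12 (cv2) and the standard library are available. Lean on these libraries where they do the work, as an engineer would, in place of code of your own. Each camera call takes 0.05 s, during which the arm holds its last target. There are 200 camera calls.

TASK

Slide the green gel tray out from under the two well plates stacked on it, letting the plates settle level and still stacked in their grey holder, and lay the tray gently on the lit viewing pad, its bed in the middle of the pad and square to it. Do not lift or topple the plates, and leave the blue tray and its stack alone.

Things in the scene. Friction and masses are not known exactly. Their poses are not given: they have to be found in the camera images.
- green_tray: Green gel tray, 140 g, bottom of one stack. Bed 100 (x) x 70 x 8 mm; origin: centre of its underside. A 40 mm wide tongue, as thick, runs on along its own -x (roughly to the robot) with an upright handle block 14 (x) x 24 (y) mm centred 95 mm from here; block's top 34 mm above the origin, tongue's top 8 mm. Starts 4 mm above bench. Way out: straight along -x; clear of the plates after 95 mm.
- green_upper_plate: Upper of two loose white well plates (86 x, 128 y, 14.4 mm tall, 60 g each, amber wells) on the green tray; origin: centre of underside, 26.4 mm above the bench at first, 18.4 once both are down on the holder. Fixed grey holder: base 4 mm thick, two front stops 48 mm tall, 92 mm apart, beside the tray, hold back the plates only; 25 mm or more from the handle block.
- blue_tray_mid (a point): The same kind of tray in blue, at the bottom of the other stack; this point is the centre of its bed. To be left alone.
- blue_upper_plate: Upper white well plate of the stack on the blue tray, like the green stack's; origin at the centre of its underside. To be left alone.
- pad: Lit gel viewing pad, fixed: black slab 200 (x) x 120 (y) x 12 mm with a pale glowing top; origin at the centre of its underside, its top 12 mm above the bench. The tray lies on it with its long side along the pad's x axis, handle either way round.
There are look-alikes about, which are no part of the job. What is shaped like the green_tray but purple is not meant. Several things look just like the pad: the one meant starts farthest from the robot's base.

How it is judged (in metres and radians):
At the end, for the whole second after the job is handed in: The green tray lies flat on the viewing pad, its bed's centre within 25 mm of the pad's centre and its long side within 12 degrees of the pad's; the two well plates lie level and stacked, at rest, down on the base of their holder, the upper one within 30 mm of where it began (horizontal distance between green_tray and pad below 0.025 m and angle between the x axis of green_tray and the x axis of pad, either way round below 0.21 rad and angle between green_tray's own z axis and vertical below 0.08 rad and z of green_tray in the frame of pad between 0.008 and 0.017 m and height (world z) of green_upper_plate between 0.0144 and 0.0224 m and angle between green_upper_plate's own z axis and vertical below 0.06 rad and distance of green_upper_plate from where it was at the start of the episode below 0.03 m and linear speed of green_upper_plate below 0.02 m/s); the robot touches nothing.
It fails at once if a well plate of the green stack is toppled (tipped more than 26 degrees) (angle between green_upper_plate's own z axis and vertical above 0.45 rad).
It fails at once if the plates on the green tray are lifted (more than 20 mm) (height (world z) of green_upper_plate above 0.0464 m).
It fails at once if the blue tray or the plates on it are moved more than 12 mm (distance of any of blue_tray_mid, blue_upper_plate from where it was at the start of the episode above 0.012 m).
It fails at once if the viewing pad is struck or pressed with more than 40 N (contact force between pad and anything else above 40 N).
It fails at once if the green tray is dropped or thrown (out of the fingers' touch and moving faster than 0.7 m/s, a fall of about 25 mm) (linear speed of green_tray above 0.7 m/s and contact force between the fingers and green_tray below 0.1 N).
It also fails if it takes over 42 s, if anything falls off the work surface, if the arm or the gripper's body presses on something with over 40 N, if the wrist force passes 120 N, or if a joint passes its speed limit or range.

## Working session

There is one attempt and no reset: what is moved stays moved. The work goes in short steps, Python scripts to look and compute and a tool call to move; the robot and the scene stay as the last step left them, time stands still between calls to the robot, and variables do not carry over. Pictures are saved under pics/ and viewed, at most 10 in all, crops included, and the job is handed in when it is done.

Besides the shell and the picture viewer there is one more tool, called after "Call:" as a command line: name --argument value ..., lists and objects as JSON in quotes. step_arm: Moves the arm, as the interface text tells. Its arguments: {"type":"object","properties":{"linear":{"type":"array"},"delta_rot":{"type":"array"},"grip":{"type":"array"}},"required":["linear","delta_rot","grip"]}

```bash
mkdir -p pics; cat > h.py <<'E'
import numpy as np, cv2, json
from station import *
def ray(c,px):
    W=np.array(c['world_to_cam']) if 'world_to_cam' in c else None
    d=np.array([(px[0]-c['cx'])/c['fx'],-(px[1]-c['cy'])/c['fy'],-1.])
    if W is None:
        s=c['s'];M=np.array(c['mount']);R=np.array(s['ee_rot']);
        o=R@M[:3,3]+np.array(s['tcp_pos']);return o,R@(M[:3,:3]@d)
    R=W[:3,:3];return -R.T@W[:3,3],R.T@d
def at(c,px,z):
    o,d=ray(c,px);return o+d*(z-o[2])/d[2]
def proj(c,p):
    W=np.array(c['world_to_cam']);q=W[:3,:3]@np.array(p)+W[:3,3]
    return [c['cx']+c['fx']*q[0]/-q[2],c['cy']-c['fy']*q[1]/-q[2]]
def cap(n):
    s=sense();c=capture(n);c['s']=s;return c
def save(c,f): cv2.imwrite('pics/'+f,c['img'][:,:,::-1])
E
cat > a.py <<'E'
from h import *
for n in ['top','side']:
    c=cap(n);save(c,n+'1.png');print(n,[k for k in c], c['img'].shape)
    for l,z in [('green_tray',.004),('green_upper_plate',.0264),('blue_tray_mid',.004),('blue_upper_plate',.0264),('pad',0.0)]:
        for f,g in [('L',landmark_of),('S',silhouettes)]:
            for r in g(n,l)[:5]:
                print(f,l,round(r['score'],2),np.round(r['point']),np.round(at(c,r['point'],z),3)[:2], r['mask'].sum() if f=='S' else '')
E
python3 a.py
```

```text
top ['img', 'fx', 'fy', 'cx', 'cy', 'world_to_cam', 's'] (400, 640, 3)
L green_tray 0.79 [259. 274.] [0.389 0.108] 
S green_tray 0.91 [265. 281.] [0.375 0.095] 2340
S green_tray 0.86 [211. 162.] [0.62  0.215] 821
L green_upper_plate 0.69 [210. 124.] [0.694 0.217] 
S green_upper_plate 0.9 [203. 126.] [0.69  0.231] 2671
L blue_tray_mid 0.69 [324. 158.] [ 0.633 -0.021] 
S blue_tray_mid 0.89 [325. 185.] [ 0.576 -0.025] 800
L blue_upper_plate 0.83 [322. 145.] [ 0.655 -0.017] 
S blue_upper_plate 0.73 [327. 146.] [ 0.653 -0.026] 2599
L pad 0.95 [407. 292.] [ 0.359 -0.192] 
L pad 0.68 [414. 146.] [ 0.663 -0.212] 
S pad 0.83 [413. 147.] [ 0.661 -0.21 ] 5506
S pad 0.7 [410. 291.] [ 0.36  -0.199] 6175
side ['img', 'fx', 'fy', 'cx', 'cy', 'world_to_cam', 's'] (400, 640, 3)
L green_tray 0.77 [204. 244.] [0.678 0.216] 
L green_tray 0.77 [339. 274.] [0.393 0.112] 
S green_tray 0.69 [226. 254.] [0.615 0.209] 699
S green_tray 0.61 [349. 270.] [0.382 0.091] 1999
L green_upper_plate 0.85 [198. 236.] [0.683 0.22 ] 
S green_upper_plate 0.6 [194. 235.] [0.693 0.222] 1920
L blue_tray_mid 0.9 [291. 196.] [ 0.636 -0.024] 
S blue_tray_mid 0.46 [333. 159.] [ 0.654 -0.215] 2065
L blue_upper_plate 0.61 [287. 189.] [ 0.643 -0.019] 
L pad 0.88 [426. 206.] [ 0.36  -0.188] 
L pad 0.57 [330. 160.] [ 0.66 -0.21] 
S pad 0.91 [432. 204.] [ 0.352 -0.203] 2955
S pad 0.63 [332. 164.] [ 0.646 -0.201] 2107
```

View pics/top1.png

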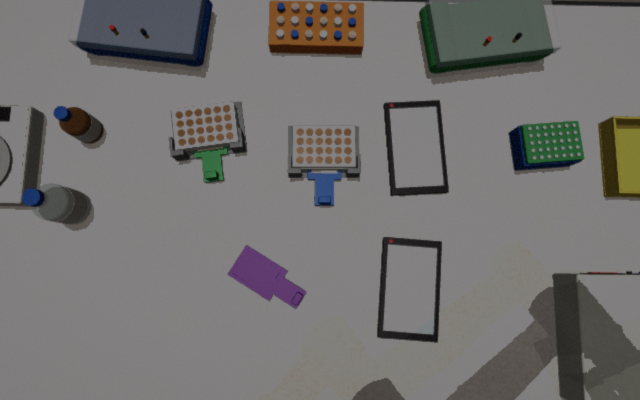

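View pics/side1.png

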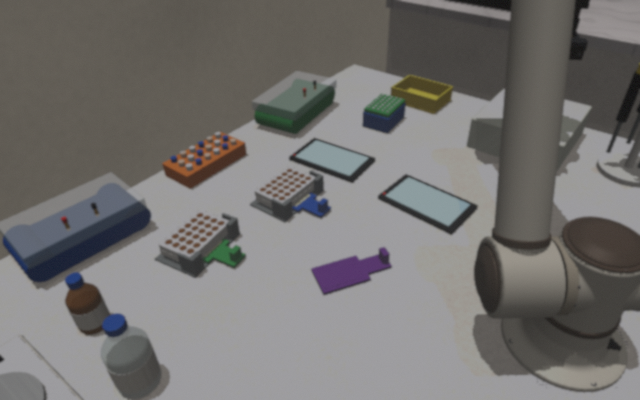

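The green tray's handle is at top-image px (211,172), and the purple look-alike is at (265,280). There are two pads: A at (415,147), about 0.69 m from the base, and B at (410,290), about 0.41 m. A is farther away, so it's the one meant. I'll measure the headings and confirm in a crop.

```bash
cat > b.py <<'E'
from h import *
c=cap('top')
def rect(m,z):
    m=m.astype(np.uint8);n,l,st,_=cv2.connectedComponentsWithStats(m);k=1+np.argmax(st[1:,4])
    p=np.argwhere(l==k)[:,::-1]
    w=np.array([at(c,q,z)[:2] for q in p]);r=cv2.minAreaRect((w*1000).astype(np.float32))
    return np.round(r[0],1),np.round(r[1],1),round(r[2],1)
for l,z in [('pad',.012),('green_upper_plate',.0408),('blue_upper_plate',.0408)]:
    for r in silhouettes('top',l)[:3]: print(l,round(r['score'],2),r['point'],rect(r['mask'],z))
h=cv2.cvtColor(c['img'],cv2.COLOR_RGB2HSV)
g=((h[:,:,0]>45)&(h[:,:,0]<80)&(h[:,:,1]>120)&(h[:,:,2]>40)).astype(np.uint8);m=np.zeros_like(g);m[130:195,160:260]=1;g*=m
p=np.argwhere(g)[:,::-1];print(p.min(0),p.max(0))
low=p[(p[:,1]<178)&(p[:,1]>150)]
for r in range(150,184,2):
    q=p[p[:,1]==r]
    if len(q):print(r,q[:,0].min(),q[:,0].max(),np.round(at(c,[q[:,0].mean(),r],.012),3)[:2])
a=cv2.resize(c['img'][95:195,160:260],None,fx=4,fy=4,interpolation=2);b=cv2.resize(c['img'][95:195,365:465],None,fx=4,fy=4,interpolation=2)
cv2.imwrite('pics/crop1.png',np.hstack([a,b])[:,:,::-1])
E
python3 b.py
```

```text
pad 0.62 [414.6, 147.5] (array([ 657.5, -211.5]), array([201.1, 123.7]), 3.9)
pad 0.55 [409.1, 290.8] (array([ 365.7, -194.9]), array([122.3, 199.7]), 86.2)
green_upper_plate 0.93 [205.4, 126.6] (array([685.6, 222.9]), array([ 89.4, 129.2]), 9.1)
blue_upper_plate 0.91 [324.2, 145.3] (array([648.5, -19. ]), array([ 87.5, 127.6]), 1.0)
blue_upper_plate 0.3 [213.2, 163.9] (array([605.5, 204.2]), array([69.4, 66.9]), 8.9)
[194 146] [227 181]
150 211 227 [0.643 0.198]
152 194 226 [0.639 0.216]
154 194 221 [0.634 0.221]
156 195 220 [0.63  0.221]
158 202 220 [0.626 0.213]
160 203 220 [0.622 0.212]
162 203 219 [0.618 0.213]
164 203 221 [0.613 0.211]
166 204 221 [0.609 0.209]
168 204 221 [0.605 0.211]
170 204 221 [0.601 0.209]
172 204 220 [0.596 0.21 ]
174 204 222 [0.592 0.208]
176 205 222 [0.588 0.207]
178 205 219 [0.584 0.213]
180 205 217 [0.58  0.211]
```

View pics/crop1.png

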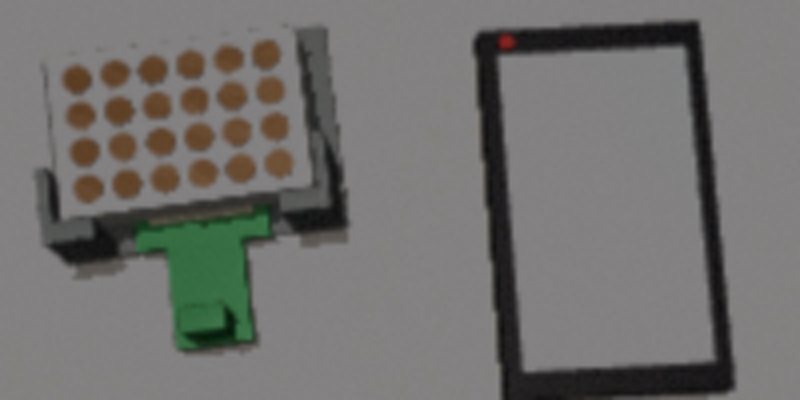

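The crop confirms the green tray, with its handle block top at about px (211,174) and the tongue pointing toward the robot. The far pad, with its red dot, is on the right. Next I'll work out the approach.

```bash
cat > mv.py <<'E'
from h import *
from scipy.spatial.transform import Rotation as Ro
def goal(yaw): # tool z down, tool y along -+ tray x; choose nearest to current
    s=sense();R=np.array(s['ee_rot']);best=None
    for k in (0,180):
        a=np.radians(yaw+k);y=np.array([np.cos(a),np.sin(a),0]);z=np.array([0,0,-1.]);x=np.cross(y,z)
        G=np.c_[x,y,z];rv=Ro.from_matrix(R.T@G).as_rotvec()
        print('yaw opt',k,'rotvec deg',np.round(np.degrees(rv),1))
    return s,R
def to(p):
    s=sense();R=np.array(s['ee_rot']);print('local mm',np.round(R.T@(np.array(p)-np.array(s['tcp_pos']))*1000,1))
E
python3 - <<'E'
from mv import *
c=cap('top')
h=at(c,[210.8,174.5],.038);print('handle',h)
t=h+.095*np.array([np.cos(np.radians(8.8)),np.sin(np.radians(8.8)),0]);print('tray',t)
s,R=goal(8.8);print(R.round(3),s['joints'],s['tcp_pos'])
to([h[0],h[1],.2])
w=cap('wrist');print(np.round(w['mount'],3),w['fx'])
E
```

```text
handle [0.58605536 0.20622108 0.038     ]
tray [0.67993705 0.22075473 0.038     ]
yaw opt 0 rotvec deg [ -0.   -0.  105.2]
yaw opt 180 rotvec deg [  0.   -0.  -74.8]
[[-0.914 -0.407 -0.   ]
 [-0.407  0.914 -0.   ]
 [ 0.    -0.    -1.   ]] [-5.11881011e+01  2.20421813e+01  4.53863263e-01  2.45245845e-03
 -6.84118737e+01 -1.48181842e+01] [ 0.25417346 -0.57097281  0.22255961]
local mm [-619.2  575.1   22.5]
[[-0.     0.967  0.256  0.069]
 [ 1.     0.     0.    -0.   ]
 [ 0.     0.256 -0.967 -0.163]
 [ 0.     0.     0.     1.   ]] 328.25709746180553
```

Call:
step_arm --linear '[[-44,41,0],[-44,41,0],[-44,41,0],[-44,41,0],[-44,41,0],[-44,41,0],[-44,41,0],[-44,41,0],[-44,41,0],[-44,41,0]]' --delta_rot '[[0,0,0],[0,0,0],[0,0,0],[0,0,0],[0,0,0],[0,0,0],[0,0,0],[0,0,0],[0,0,0],[0,0,0]]' --grip '[60,60,60,60,60,60,60,60,60,60]'

```text
time_s: 2.65
tcp_pos: [0.49, -0.0154, 0.2231]
ee_rot: [[-0.913, -0.407, 0.001], [-0.407, 0.913, 0.0], [-0.001, -0.0, -1.0]]
wrist_force: [1.2, -1.4, -0.5]
gripper_width: 0.688
gripper_force: 0.0
```

Call:
step_arm --linear '[[-44,41,0],[-44,41,0],[-44,41,0],[-3,1,22],[0,0,0],[0,0,0],[0,0,0],[0,0,0],[0,0,0],[0,0,0]]' --delta_rot '[[0,0,0],[0,0,0],[0,0,-0.163],[0,0,-0.163],[0,0,-0.163],[0,0,-0.163],[0,0,-0.163],[0,0,-0.163],[0,0,-0.163],[0,0,-0.163]]' --grip '[28,28,28,28,28,28,28,28,28,28]'

```text
time_s: 3.9
tcp_pos: [0.562, 0.1511, 0.2006]
ee_rot: [[0.157, -0.988, 0.0], [-0.988, -0.157, 0.0], [-0.0, -0.0, -1.0]]
wrist_force: [-0.6, 0.0, -0.4]
gripper_width: 0.324
gripper_force: 0.0
```

```bash
python3 - <<'E'
from mv import *
c=cap('wrist');save(c,'w1.png')
print(c['s']['tcp_pos'],c['s']['joints'],c['s']['time_s'])
goal(8.8);to([.586,.206,.2])
for l,z in [('green_tray',.004),('green_upper_plate',.0264)]:
    for r in landmark_of('wrist',l)[:2]: print(l,r['score'],r['point'],at(c,r['point'],z))
    for r in silhouettes('wrist',l)[:2]:print('S',r['score'],r['point'],r['mask'].sum())
E
```

```text
[0.56196649 0.15108104 0.2006119 ] [ 3.09867633e+01  1.88017169e+01 -7.71015566e+00  6.57492228e-04
 -6.34807089e+01 -2.19701411e+01] 3.9
yaw opt 0 rotvec deg [  -0.    -0.  -179.6]
yaw opt 180 rotvec deg [-0.   0.   0.4]
local mm [-50.3 -32.4   0.7]
green_tray 0.97 [476.8, 165.1] [0.39613985 0.11346113 0.004     ]
S 0.82 [494.0, 149.0] 8626
S 0.75 [270.8, 214.5] 2014
green_upper_plate 0.95 [199.8, 226.1] [0.68631552 0.22348163 0.0264    ]
S 0.9 [191.8, 197.9] 5092
```

View pics/w1.png

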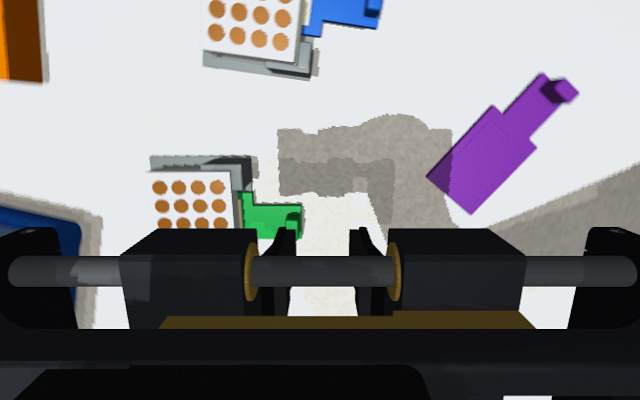

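The wrist view shows the plates at (195,200) and the green tongue at (270,215), but the gripper hides the handle. I'll move past it so the camera is above the handle.

Call:
step_arm --linear '[[-40,-8,0],[-40,-8,0],[-40,-8,0],[0,0,0]]' --delta_rot '[[0,0,0],[0,0,0],[0,0,0],[0,0,0]]' --grip '[28,28,28,28]'

```text
time_s: 4.65
tcp_pos: [0.5674, 0.2758, 0.2]
ee_rot: [[0.153, -0.988, -0.0], [-0.988, -0.153, 0.0], [-0.0, 0.0, -1.0]]
wrist_force: [-0.0, -0.4, 0.1]
gripper_width: 0.321
gripper_force: 0.0
```

```bash
cat > look.py <<'E'
from mv import *
import sys
c=cap('wrist');save(c,sys.argv[1])
print(c['s']['tcp_pos'])
h=cv2.cvtColor(c['img'],cv2.COLOR_RGB2HSV)
g=((h[:,:,0]>45)&(h[:,:,0]<80)&(h[:,:,1]>120)&(h[:,:,2]>40)).astype(np.uint8)
n,l,st,ce=cv2.connectedComponentsWithStats(g)
for k in range(1,n):
    if st[k,4]>300:
        print(st[k],ce[k].round())
        p=np.argwhere(l==k)[:,::-1];w=np.array([at(c,q,.012)[:2] for q in p])*1000
        print(cv2.minAreaRect(w.astype(np.float32)))
        x,y,ww,hh=st[k,:4];cv2.imwrite('pics/c_'+sys.argv[1],cv2.resize(c['img'][max(0,y-15):y+hh+15,max(0,x-15):x+ww+15,::-1],None,fx=4,fy=4))
for r in landmark_of('wrist','green_tray')[:3]: print(r['score'],r['point'],at(c,r['point'],.004))
E
python3 look.py w2.png
```

```text
[0.56739145 0.27576769 0.19995215]
[ 254   74   69   70 2963] [286. 109.]
((613.3091430664062, 211.48141479492188), (68.8210220336914, 68.79598236083984), 8.670939445495605)
0.94 [518.1, 41.9] [0.39456222 0.11131818 0.004     ]
```

View pics/w2.png

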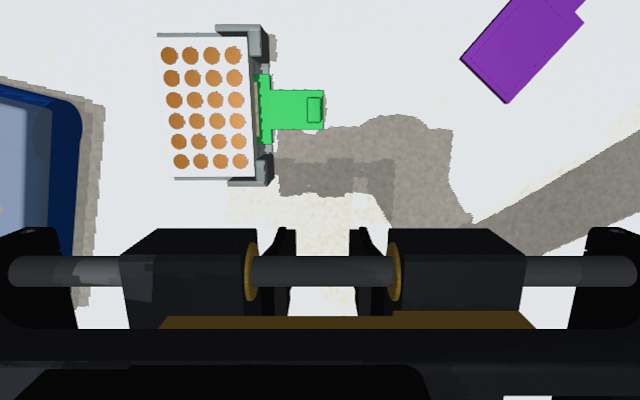

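The block's top sits at about (314,109) and the tray is clear. Next: its exact position.

```bash
python3 - <<'E'
from mv import *
c=cap('wrist')
cv2.imwrite('pics/hc.png',cv2.resize(c['img'][80:140,240:340,::-1],None,fx=8,fy=8,interpolation=2))
for p in [(307,108.5),(321,108.5),(314,97),(314,121),(314,108.5)]: print(p,at(c,p,.038))
E
```

```text
(307, 108.5) [0.5932179  0.20505374 0.038     ]
(321, 108.5) [0.57998632 0.20303608 0.038     ]
(314, 97) [0.58812279 0.19363244 0.038     ]
(314, 121) [0.58491939 0.21556855 0.038     ]
(314, 108.5) [0.58660222 0.20404493 0.038     ]
```

View pics/hc.png

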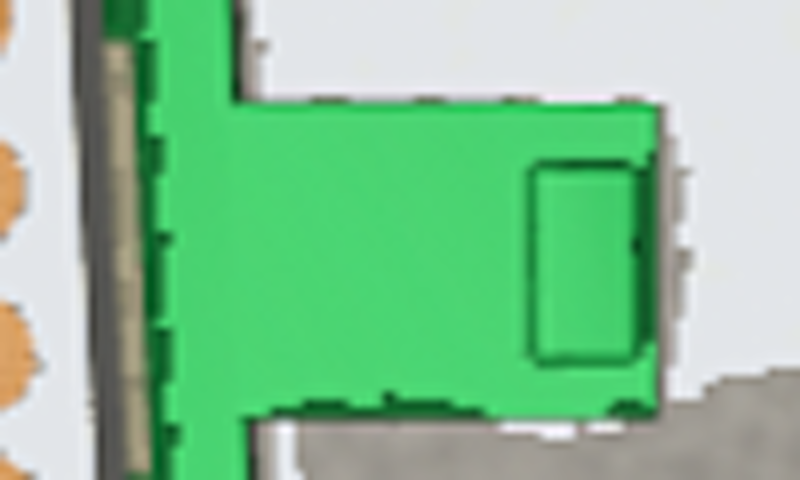

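Call:
step_arm --linear '[[35,-4.5,0],[35,-4.5,20],[0,0,40],[0,0,40],[0,0,35],[0,0,20],[0,0,15],[0,0,10],[0,0,3],[0,0,0]]' --delta_rot '[[0,0,0],[0,0,0],[0,0,0],[0,0,0],[0,0,0],[0,0,0],[0,0,0],[0,0,0],[0,0,0],[0,0,0]]' --grip '[28,28,28,28,28,28,28,28,28,28]'

```text
time_s: 6.05
tcp_pos: [0.5874, 0.2056, 0.018]
ee_rot: [[0.151, -0.988, 0.001], [-0.988, -0.151, 0.0], [-0.0, -0.001, -1.0]]
wrist_force: [-0.4, -0.3, 0.6]
gripper_width: 0.323
gripper_force: 0.0
```

Call:
step_arm --linear '[[0,0,0],[0,0,0],[0,0,0],[0,0,0],[0,0,0],[0,0,0]]' --delta_rot '[[0,0,0],[0,0,0],[0,0,0],[0,0,0],[0,0,0],[0,0,0]]' --grip '[20,10,5,5,5,5]'

```text
time_s: 6.8
tcp_pos: [0.5871, 0.2056, 0.0179]
ee_rot: [[0.152, -0.988, 0.0], [-0.988, -0.152, 0.0], [-0.0, -0.0, -1.0]]
wrist_force: [-2.3, -0.2, 3.9]
gripper_width: 0.158
gripper_force: 30.0
```

Call:
step_arm --linear '[[0,4,0],[0,7,0],[0,7,0],[0,7,0],[0,7,0],[0,7,0],[0,7,0],[0,7,0],[0,7,0],[0,5,0]]' --delta_rot '[[0,0,0],[0,0,0],[0,0,0],[0,0,0],[0,0,0],[0,0,0],[0,0,0],[0,0,0],[0,0,0],[0,0,0]]' --grip '[5,5,5,5,5,5,5,5,5,5]'

```text
time_s: 8.05
tcp_pos: [0.5219, 0.1954, 0.0175]
ee_rot: [[0.151, -0.988, -0.001], [-0.988, -0.151, -0.0], [0.0, 0.001, -1.0]]
wrist_force: [1.5, 1.3, 2.1]
gripper_width: 0.163
gripper_force: 30.0
```

```bash
python3 - <<'E'
from h import *
for n in ['top','side']:
    c=cap(n);save(c,n+'2.png')
    for r in landmark_of(n,'green_upper_plate')[:2]: print(n,r['score'],r['point'],at(c,r['point'],.0264))
E
```

```text
top 0.66 [209.9, 126.6] [0.68886461 0.21551481 0.0264    ]
side 0.68 [197.0, 238.0] [0.68088778 0.22563881 0.0264    ]
```

Tray is moving and the plates are holding at the stops. I'll pull it clear slowly.

Call:
step_arm --linear '[[0,4,0],[0,4,0],[0,4,0],[0,4,0],[0,4,0],[0,4,0],[0,5,0],[0,6,0],[0,8,0],[0,10,0]]' --delta_rot '[[0,0,0],[0,0,0],[0,0,0],[0,0,0],[0,0,0],[0,0,0],[0,0,0],[0,0,0],[0,0,0],[0,0,0]]' --grip '[5,5,5,5,5,5,5,5,5,5]'

```text
time_s: 9.5
tcp_pos: [0.4688, 0.1869, 0.017]
ee_rot: [[0.151, -0.989, -0.002], [-0.989, -0.151, -0.001], [0.001, 0.002, -1.0]]
wrist_force: [-0.1, 0.2, -1.9]
gripper_width: 0.157
gripper_force: 30.0
```

Call:
step_arm --linear '[[0,12,0],[0,12,0],[0,0,-4],[0,0,-15],[0,0,-30],[0,0,-30],[0,0,-30],[0,0,0]]' --delta_rot '[[0,0,0],[0,0,0],[0,0,0],[0,0,0],[0,0,0],[0,0,0],[0,0,0],[0,0,0]]' --grip '[5,5,5,5,5,5,5,5]'

```text
time_s: 10.5
tcp_pos: [0.4483, 0.1853, 0.1291]
ee_rot: [[0.152, -0.988, 0.005], [-0.988, -0.152, 0.004], [-0.003, -0.006, -1.0]]
wrist_force: [0.7, 0.2, -1.5]
gripper_width: 0.16
gripper_force: 30.0
```

```bash
python3 - <<'E'
from mv import *
ims=[]
for n in ['top','side']:
    c=cap(n)
    for r in landmark_of(n,'green_upper_plate')[:2]: print(n,r['score'],r['point'],at(c,r['point'],.0184))
    ims.append(c['img'][90:230,150:350] if n=='top' else c['img'][180:320,120:320])
cv2.imwrite('pics/after.png',cv2.resize(np.hstack(ims),None,fx=2,fy=2)[:,:,::-1])
a=np.radians(3.9);p=np.array([.6575,-.2115])-.095*np.array([np.cos(a),np.sin(a)])
s,R=goal(3.9);print(s['tcp_pos'],p,s['time_s']);to([*p,.15])
E
```

```text
top 0.75 [207.5, 126.4] [0.69165929 0.2223702  0.0184    ]
side 0.79 [199.2, 241.3] [0.67705507 0.22475157 0.0184    ]
side 0.37 [249.8, 225.7] [0.62644169 0.1245946  0.0184    ]
yaw opt 0 rotvec deg [ 1.000e-01  2.000e-01 -1.752e+02]
yaw opt 180 rotvec deg [ 0.1 -0.1  4.8]
[0.44585356 0.18340784 0.12529934] [ 0.56271999 -0.21796145] 10.7
local mm [414.4 -54.8 -24.4]
```

View pics/after.png

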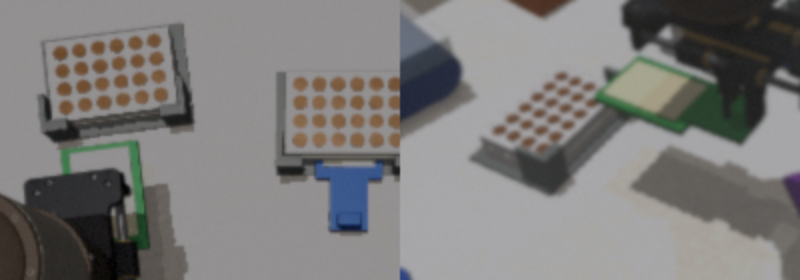

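The plates are down level in their holder and the tray is gripped. Now I'll carry it to the pad.

Call:
step_arm --linear '[[15,0,-8],[30,0,-8],[42,0,-8],[46,0,0],[46,0,0],[46,0,0],[46,0,0],[46,0,0],[42,0,0],[30,0,0]]' --delta_rot '[[0,0,0],[0,0,0],[0,0,0],[0,0,0],[0,0,0],[0,0,0],[0,0,0],[0,0,0],[0,0,0],[0,0,0]]' --grip '[5,5,5,5,5,5,5,5,5,5]'

```text
time_s: 11.95
tcp_pos: [0.5048, -0.203, 0.15]
ee_rot: [[0.15, -0.989, -0.002], [-0.989, -0.15, -0.0], [-0.0, 0.002, -1.0]]
wrist_force: [0.4, 0.6, -1.0]
gripper_width: 0.157
gripper_force: 30.0
```

Call:
step_arm --linear '[[18,-6,0],[8,-12,0],[0,-15,0],[0,-14,0],[0,-8,0],[0,0,0],[0,0,0]]' --delta_rot '[[0,0,0],[0,0,0],[0,0,0.03],[0,0,0.03],[0,0,0.024],[0,0,0],[0,0,0]]' --grip '[5,5,5,5,5,5,5]'

```text
time_s: 12.82
tcp_pos: [0.5636, -0.2185, 0.1505]
ee_rot: [[0.068, -0.998, -0.001], [-0.998, -0.068, 0.0], [-0.0, 0.001, -1.0]]
wrist_force: [-0.5, 0.3, -0.9]
gripper_width: 0.153
gripper_force: 30.0
```

```bash
python3 - <<'E'
from mv import *
c=cap('wrist');save(c,'w3.png');s,R=goal(3.9);print(s['tcp_pos'],R.round(3),s['time_s']);to([.5627,-.218,.06])
for l,z in [('pad',0),('green_tray',.12)]:
    for r in landmark_of('wrist',l)[:3]: print(l,r['score'],r['point'],at(c,r['point'],z))
c=cap('top')
for l,z in [('pad',0),('green_tray',c['s']['tcp_pos'][2]-.014)]:
    for r in landmark_of('top',l)[:3]: print(l,r['score'],r['point'],at(c,r['point'],z))
E
```

```text
yaw opt 0 rotvec deg [  -0.    0. -180.]
yaw opt 180 rotvec deg [0. 0. 0.]
[ 0.56354344 -0.21862066  0.15058436] [[ 0.068 -0.998 -0.   ]
 [-0.998 -0.068  0.   ]
 [-0.     0.    -1.   ]] 12.875
local mm [-0.7  0.8 90.6]
pad 0.79 [225.5, 185.3] [ 0.65875626 -0.21064085  0.        ]
pad 0.67 [518.2, 219.9] [ 0.36524382 -0.19486795  0.        ]
pad 0.8 [415.5, 146.9] [ 0.66080378 -0.21537871  0.        ]
pad 0.73 [410.7, 287.8] [ 0.36645651 -0.2007396   0.        ]
green_tray 0.72 [260.1, 275.7] [0.38951194 0.09029137 0.13671501]
```

View pics/w3.png

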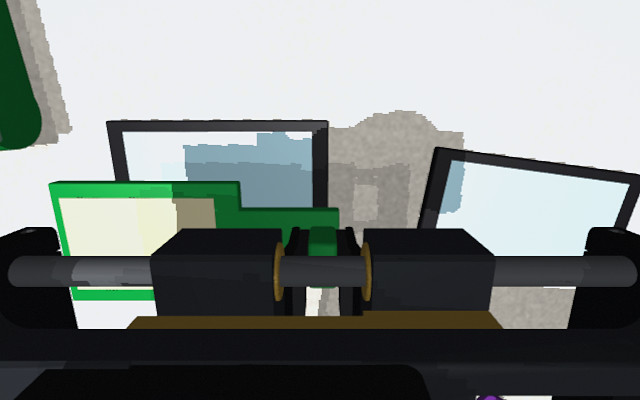

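Call:
step_arm --linear '[[1,-1,10],[0,0,20],[0,0,25],[0,0,25],[0,0,15],[0,0,10],[0,0,5],[0,0,3],[0,0,2],[0,0,0]]' --delta_rot '[[0,0,0],[0,0,0],[0,0,0],[0,0,0],[0,0,0],[0,0,0],[0,0,0],[0,0,0],[0,0,0],[0,0,0]]' --grip '[5,5,5,5,5,5,5,5,5,5]'

```text
time_s: 14.38
tcp_pos: [0.5652, -0.2197, 0.0359]
ee_rot: [[0.068, -0.998, 0.001], [-0.998, -0.068, -0.0], [0.0, -0.001, -1.0]]
wrist_force: [0.1, -0.1, -1.3]
gripper_width: 0.156
gripper_force: 30.0
```

Call:
step_arm --linear '[[0,0,2],[0,0,2],[0,0,1.5],[0,0,1.5],[0,0,0]]' --delta_rot '[[0,0,0],[0,0,0],[0,0,0],[0,0,0],[0,0,0]]' --grip '[5,5,5,5,5]'

```text
time_s: 15.0
tcp_pos: [0.5649, -0.2197, 0.0284]
ee_rot: [[0.068, -0.998, -0.0], [-0.998, -0.068, 0.0], [-0.0, 0.0, -1.0]]
wrist_force: [0.5, -0.1, -1.8]
gripper_width: 0.159
gripper_force: 30.0
```

Call:
step_arm --linear '[[0,0,0.7],[0,0,0.7],[0,0,0.6],[0,0,0]]' --delta_rot '[[0,0,0],[0,0,0],[0,0,0],[0,0,0]]' --grip '[5,5,5,5]'

```text
time_s: 15.5
tcp_pos: [0.565, -0.2197, 0.0265]
ee_rot: [[0.068, -0.998, -0.0], [-0.998, -0.068, 0.0], [-0.0, 0.0, -1.0]]
wrist_force: [-1.0, 0.8, -1.5]
gripper_width: 0.155
gripper_force: 30.0
```

Call:
step_arm --linear '[[0,0,0.5],[0,0,0.5],[0,0,0]]' --delta_rot '[[0,0,0],[0,0,0],[0,0,0]]' --grip '[5,5,5]'

```text
time_s: 15.88
tcp_pos: [0.5651, -0.2198, 0.0261]
ee_rot: [[0.068, -0.998, 0.0], [-0.998, -0.068, -0.0], [0.0, -0.0, -1.0]]
wrist_force: [-1.1, 1.0, 1.8]
gripper_width: 0.159
gripper_force: 30.0
```

Contact: the force has turned positive and the height is as expected. I'll open the fingers and retreat.

Call:
step_arm --linear '[[0,0,0],[0,0,0],[0,0,0],[0,0,0],[0,0,0],[0,0,-5],[0,0,-15],[0,0,-30],[0,0,-40],[0,0,-40]]' --delta_rot '[[0,0,0],[0,0,0],[0,0,0],[0,0,0],[0,0,0],[0,0,0],[0,0,0],[0,0,0],[0,0,0],[0,0,0]]' --grip '[18,24,28,28,28,28,28,28,28,28]'

```text
time_s: 17.12
tcp_pos: [0.5651, -0.2198, 0.1581]
ee_rot: [[0.068, -0.998, 0.001], [-0.998, -0.068, -0.0], [0.0, -0.001, -1.0]]
wrist_force: [0.9, -0.2, -0.1]
gripper_width: 0.326
gripper_force: 0.0
```

Call:
step_arm --linear '[[0,50,-20],[0,60,0],[0,50,0],[0,0,0]]' --delta_rot '[[0,0,0],[0,0,0],[0,0,0],[0,0,0]]' --grip '[28,28,28,28]'

```text
time_s: 17.62
tcp_pos: [0.4023, -0.2306, 0.177]
ee_rot: [[0.066, -0.998, 0.001], [-0.998, -0.066, 0.0], [-0.0, -0.001, -1.0]]
wrist_force: [0.1, -0.9, 0.5]
gripper_width: 0.32
gripper_force: 0.0
```

```bash
python3 - <<'E'
from mv import *
for n in ['top','side']:
    c=cap(n)
    if n=='top': a=c['img'][90:240,150:470]
    else: b=c['img'][110:260,150:470]
    for l,z in [('green_tray',.012),('pad',0),('green_upper_plate',.0184)]:
        for r in landmark_of(n,l)[:2]: print(n,l,round(r['score'],2),at(c,r['point'],z).round(3))
    for r in silhouettes(n,'green_tray')[:2]:
        p=np.argwhere(r['mask'])[:,::-1];print('rect',cv2.minAreaRect((np.array([at(c,q,.02)[:2] for q in p])*1000).astype(np.float32)))
cv2.imwrite('pics/end.png',cv2.resize(np.vstack([a,b]),None,fx=1.9,fy=1.9)[:,:,::-1]);print(sense()['time_s'])
E
```

```text
top green_tray 0.93 [0.392 0.102 0.012]
top green_tray 0.9 [ 0.658 -0.209  0.012]
top green_upper_plate 0.66 [0.686 0.225 0.018]
rect ((380.1969299316406, 86.63673400878906), (152.6800079345703, 69.04446411132812), 58.673397064208984)
rect ((632.7731323242188, -211.7769775390625), (155.16403198242188, 72.94090270996094), 4.736118316650391)
side green_tray 0.79 [ 0.667 -0.22   0.012]
side green_tray 0.65 [0.39  0.112 0.012]
side pad 0.9 [ 0.667 -0.215  0.   ]
side pad 0.63 [ 0.355 -0.196  0.   ]
side green_upper_plate 0.75 [0.682 0.224 0.018]
rect ((365.0165100097656, 94.27803802490234), (162.958984375, 74.56002807617188), 59.14775466918945)
rect ((628.2206420898438, -211.6427001953125), (157.76931762695312, 85.72450256347656), 10.257065773010254)
18.125
```

View pics/end.png

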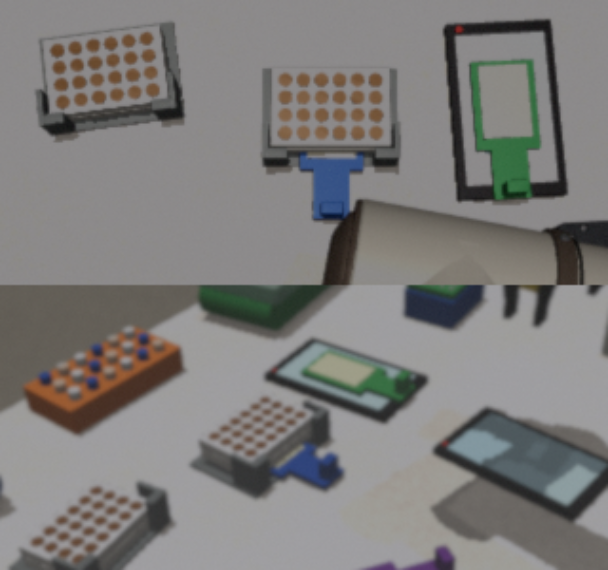

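The tray lies centred and square on the far pad, the plates are level and stacked in their holder, and the blue stack hasn't moved.

```bash
python3 -c "from station import *;print(finish_job())"
```

```text
the job is handed in; nothing more can be done
None
```

I handed the job in at about 18 s: the last pictures show the green tray centred and square on the far pad, both plates level and stacked in their holder, and the blue stack where it was; no verdict came back.

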